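Oil the pliers at the pump dispenser

ROBOT

A 6-joint arm with a two-finger parallel gripper is mounted at the origin on the work surface; the furniture and walls round the work are solid. World frame = base frame: x ahead of the robot, y to its left, z up, the work surface at z = 0. Lengths are in m, angles in rad, forces in N, time in s.
With the tool pointing down it reaches from about 0.375 to 0.9 m from the base axis. Payload 3.1 kg.
Tool frame: the origin (TCP) lies on the front face of the gripper's body, between the roots of the fingers; the fingertips stand 70 mm ahead of it and the grasp point (between the pads) lies 51 mm ahead of it; z points along the fingers, y is the line along which they close (so a half turn about z gives the same grasp; the last joint's range is limited). The gripper opens to 87 mm and grips with 3 to 60 N. Pads are 19 mm wide; open, the fingers measure 117 mm over their backs; the gripper's body (75 mm by 190 mm) begins 51 mm behind the grasp point.
Start: joints at [-1.369, 0.527, 1.433, -0, 1.181, -0.178], TCP at [0.232, -0.58, 0.292] pointing down, gripper open.
Joint ranges: [-3.08, 3.08], [-0.75, 2.2], [0.22, 2.44], [-1.43, 4.57], [0, 2.65], [-2.85, 2.85]. Speed limits (rad/s): [2.79, 2.79, 3.14, 3.14, 3.14, 3.14].

INTERFACE

Orientations are given as a rotation vector (axis times angle).
In Python, from plant import * gives the robot as it stands.
- The arm moves only by the shell command python3 -m handwheel 'ROWS' [OPENING] [FORCE]. ROWS is JSON, a list of rows, each a list of 4 numbers: the shift along the tool's x, y, z in cm, then the turn about the tool's z in degrees. A call has 1 to 5 rows; each row shifts and turns the commanded pose from where the row before left it, along the tool's axes as they then stand; what a row does not reach is not made up. A row lasts 1/10 s, in which the tool goes at most 50 mm and 8.59 degrees, less where a joint would pass 70% of its speed; a pose out of reach is approached as far as the arm can. A call is refused whole if a number of a shift passes 5 or a number of a turn 8.59, either way. A call with a gripper value outside its range is refused whole. OPENING is the opening, from -1 (shut) to 1 (fully open), set as the call begins (- or left out, the last holds). The fingers move at their own pace and stop on an object; FORCE is the grip in N (left out, the last holds). Time passes only in rows, so rows that do not move let the fingers close. It gives the time, the measured TCP pose, the force, the opening and the grip force at its end, in the units of the state.
- state(): the state, without advancing time (a new reading comes with each control period).
- capture(name): name is "side" or "top" or "wrist"; returns a dict with "img" (384x512x3 uint8, red, green, blue), "z_map" (384x512 float32, m along the optical axis (not along the pixel's ray), 0 where there is no reading), "fx", "fy", "cx", "cy" (pixels), "R" (3x3) and "t" (3): a world point X has camera coordinates R X + t. Camera axes: x right, y down, z forward; pixel columns grow to the right and rows downward; lengths in m; the calibration is good to about 2 mm. A picture is of the moment at which its call begins.
- job_done(): hands the job in; it is judged then, once.
The state is a dict: "clock": time; "joints": joint angles; "qvel": joint speeds; "effort": joint torques, N m; "tool_pos": TCP position; "orientation": TCP orientation; "contact_force": force on the tool from outside, world axes, zero at the start; "wrist_torque": the same for the moment, N m; "width": finger opening in m; "grasp_force": force on a finger pad.
Only numpy, scipy, OpenCV 4.12 (cv2) and the standard library are available. Lean on these libraries where they do the work, as an engineer would, in place of code of your own. Each camera call takes 0.05 s, during which the arm holds its last target. There are 200 camera calls.

TASK

Oil the joint of the pliers: lay them flat on the drip board of the oil dispenser with their pivot straight under the tip of the spout, let go of them, then press the pump head fully down and let it spring back up. Do not work the pump before the pliers lie in place, and leave the pliers lying there and the battery pack, the tin and the black tape where they are.

Things in the scene. Friction and masses are not known exactly. Their poses are not given: they have to be found in the camera images.
- pliers: Red-handled combination pliers lying flat on the bench, 174 long, 65 wide over the open handles, 12 thick. Origin: middle of the underside. x points along the tool to the jaws (tips at x = +87, handle ends at x = -87), z up. The handles spread towards their ends: width over their outsides 51 at x = 0, 59 at -12, 65 (widest) at -34, 61 at -60. The jaws are 22 wide together.
- pliers_pivot (a point): Top of the round pivot (rivet, 15 mm across) of the pliers: 36 mm ahead of the pliers' origin along its x, 12 mm above their underside.
- oil_stand: Oil dispenser, fixed to the bench: flat dark drip board 290 x 170 x 10 mm, on it a white bottle (60 across, foot cup 70 across) with a black pump head. Origin: centre of the board's underside; x points along the board to the bottle (axis at x = +95), z up. The spout runs from the pump head to -x, 195 to 205 mm over the bench. Clear board: x -145 to +60, y -85 to +85.
- pump_head (a joint): Travel of the sprung pump head in m: 0 up (at rest), 0.014 fully down. It goes straight down, with the spout; it takes 5 N to start and about 11 N to hold fully down.
- pump_top (a point): Centre of the flat top of the black pump head (44 mm across), on the bottle's axis, 209 mm over the bench when up.
- spout_tip (a point): Lower end of the brass tip of the spout (13 mm across), 105 mm in front of the bottle's axis (board x = -10), 168 mm over the bench when the pump is up.
- battery: Bystander: loose black tool battery pack, 105 x 73 x 55. Origin: centre of its underside.
- black_tape: Bystander: loose roll of black tape lying flat, 64 across, 19 high. Origin: centre of its underside.
- tin: Bystander: loose round tin, 86 across, 40 high. Origin: centre of its underside.

How it is judged:
By the outcome, as a careful person would: the job done as asked, in the order asked, and still so for the second after the job is handed in, with the robot touching nothing.
It also fails if it takes over 54 s, if anything falls off the work surface, if the arm or the gripper's body presses on something with over 40 N, if the wrist force passes 120 N, or if a joint passes its speed limit or range.

## Working session

There is one attempt and no reset: what is moved stays moved. The work goes in short steps, Python scripts to look and compute and a shell command to move; the robot and the scene stay as the last step left them, time stands still between calls to the robot, and variables do not carry over. Pictures are saved under pics/ and viewed, at most 10 in all, crops included, and the job is handed in when it is done.

```bash
mkdir -p pics; cat > h.py <<'E'
from plant import *
import numpy as np, cv2, pickle
def snap(n,f):
    c=capture(n); pickle.dump(c,open(f'pics/{f}.pkl','wb')); cv2.imwrite(f'pics/{f}.png',c['img'][:,:,::-1]); return c
def load(f): return pickle.load(open(f'pics/{f}.pkl','rb'))
def px(c,u,v,z=None):
    "world point by depth, or on plane z"
    d=np.array([(u-c['cx'])/c['fx'],(v-c['cy'])/c['fy'],1.]); R=np.array(c['R']);t=np.array(c['t'])
    o=-R.T@t; r=R.T@d
    if z is None: s=np.median(c['z_map'][int(v)-1:int(v)+2,int(u)-1:int(u)+2])
    else: s=(z-o[2])/r[2]
    return o+s*r
E
python3 - <<'E'
from h import *
a=snap('top','top0');b=snap('side','side0')
cv2.imwrite('pics/both.png',cv2.resize(np.hstack([a['img'],b['img']])[:,:,::-1],(800,300)))
cv2.imwrite('pics/topbig.png',cv2.resize(a['img'][:,:,::-1],(800,600)))
s=state();print(s)
E
```

```text
{'clock': 0.1, 'joints': array([-1.36851577e+00,  5.28365269e-01,  1.43377880e+00,  1.28742939e-05,
        1.18142949e+00, -1.78493709e-01]), 'qvel': array([-3.49717821e-04, -5.61032800e-04, -3.53222836e-03,  7.25293403e-05,
       -4.29811311e-04,  1.03210605e-03]), 'effort': array([ 1.99979222e-04, -4.40984058e+01, -1.77151269e+01,  6.34230673e-02,
        5.33920771e-02, -4.09780080e-05]), 'tool_pos': array([ 0.23219923, -0.5796906 ,  0.29137277]), 'orientation': array([-3.08288371e+00, -5.94129579e-01,  1.82948266e-05]), 'contact_force': array([-0.52713281,  0.01305516,  0.25558682]), 'wrist_torque': array([ 0.02254005, -0.0198783 ,  0.00735404]), 'grasp_force': 0.0, 'width': 0.08712526191208249}
```

View pics/topbig.png

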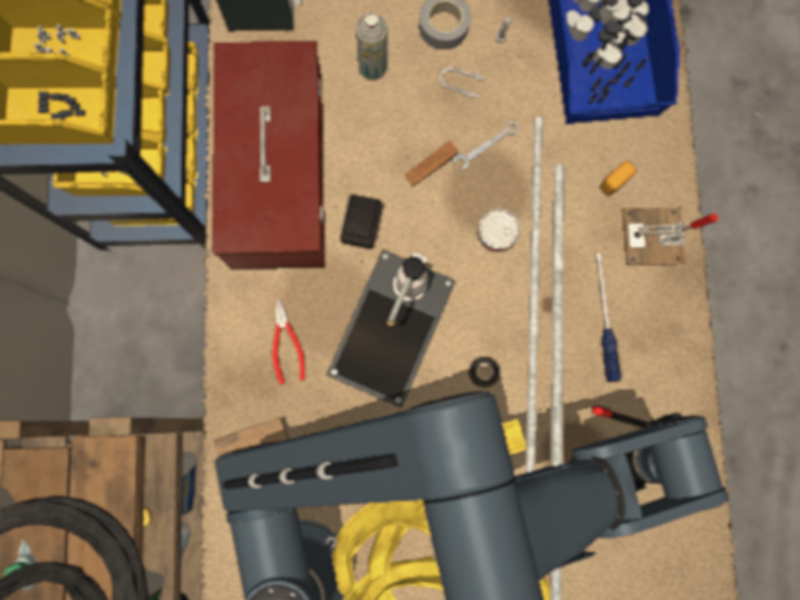

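View pics/side0.png

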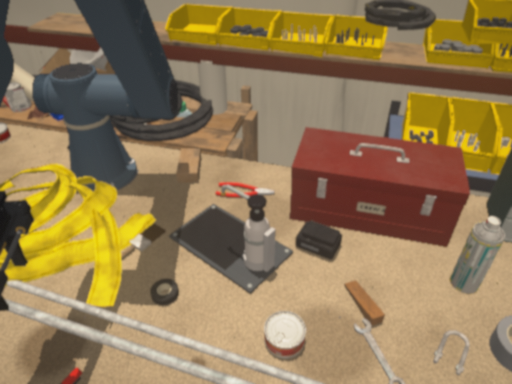

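The top view shows the pliers at about (285,342) in the enlarged image, jaws up. The board is centred at about (392,327), the pump at (413,268), the tape at (484,371), the battery at (361,221) and the tin at (498,230). The side view agrees. I'll enlarge a crop to measure from.

```bash
python3 - <<'E'
from h import *
c=load('top0')
# crop u 160..310, v 150..262 x5
cr=c['img'][150:265,160:310,::-1]; cv2.imwrite('pics/crop0.png',cv2.resize(cr,None,fx=5.2,fy=5.2,interpolation=cv2.INTER_CUBIC))
print(c['fx'],-np.array(c['R']).T@c['t'],np.array(c['R']).round(2).tolist())
for n,u,v,z in [('tip',279,301,.006),('he1',281,382,.006),('he2',303,378,.006),('pump',413,267,.209),('spout',391,324,.168),('bA',385,256,.01),('bB',449,283,.01),('bC',334,372,.01),('bD',399,401,.01),('tape',484,371,.019),('batt',361,221,.055),('box',316,266,None),('boxtop',290,250,None)]:
    print(n,px(c,u*.64,v*.64,z).round(4),px(c,u*.64,v*.64).round(4))
E
```

```text
491.61083106492686 [ 0.30197196 -0.16830674  1.59137985] [[-0.03, -1.0, 0.0], [-0.99, 0.03, -0.16], [0.16, -0.01, -0.99]]
tip [0.5526 0.0371 0.006 ] [ 5.536e-01  3.800e-02 -3.000e-04]
he1 [0.3842 0.034  0.006 ] [0.384  0.0335 0.01  ]
he2 [ 0.3911 -0.0113  0.006 ] [ 0.391  -0.0115  0.0088]
pump [ 0.577  -0.2352  0.209 ] [ 0.5771 -0.2352  0.2085]
spout [ 0.4779 -0.1925  0.168 ] [ 0.4777 -0.1925  0.1697]
bA [ 0.6417 -0.1868  0.01  ] [ 0.6417 -0.1868  0.0098]
bB [ 0.5805 -0.3189  0.01  ] [ 0.5805 -0.319   0.0097]
bC [ 0.4014 -0.0754  0.01  ] [ 0.4014 -0.0754  0.0098]
bD [ 0.3389 -0.2069  0.01  ] [ 0.3389 -0.2069  0.0097]
tape [ 0.3946 -0.382   0.019 ] [ 0.3959 -0.3849 -0.0023]
batt [ 0.7069 -0.1389  0.055 ] [ 0.7066 -0.1389  0.0564]
box [ 0.6217 -0.0424  0.0219] [ 0.6217 -0.0424  0.0219]
boxtop [ 0.6211 -0.0068  0.1818] [ 0.6211 -0.0068  0.1818]
```

View pics/crop0.png

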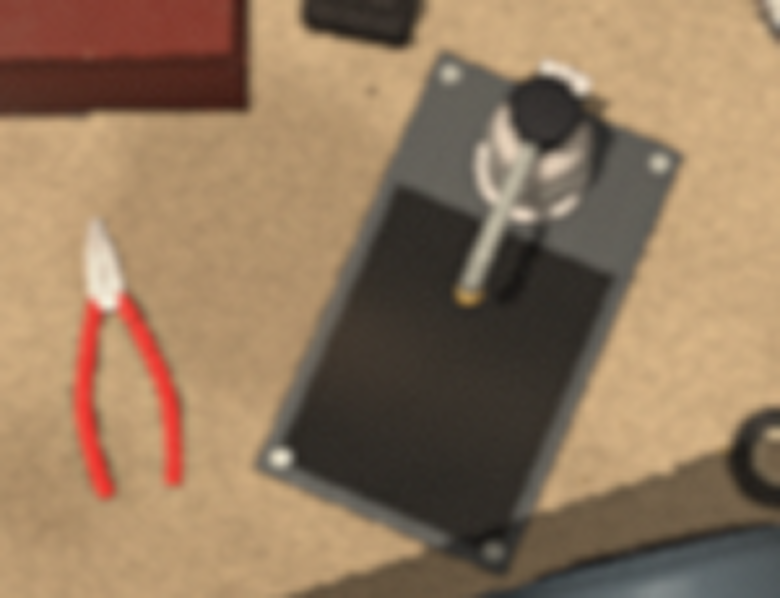

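The crop shows the pliers' tip at (95,218) and the handle ends at (108,495) and (174,485). The board corners are at (445,52), (683,157), (505,573) and (258,467), and the spout tip is at (467,296). Next I'll work out the poses from these.

```bash
cat >> h.py <<'E'
from scipy.spatial.transform import Rotation as Ro
def go(p,yaw=None,s=None):
    "shift (cm, in present tool axes) and turn (deg) to TCP p with tool x at yaw deg"
    s=s or state(); R=Ro.from_rotvec(s['orientation']).as_matrix()
    y0=np.degrees(np.arctan2(R[1,0],R[0,0]))
    d=R.T@(np.array(p)-s['tool_pos'])*100
    print('shift cm',d.round(2),'yaw now',y0.round(2),'turn',None if yaw is None else round(-(yaw-y0),2),'tilt',R[:,2].round(3))
E
python3 - <<'E'
from h import *
c=load('top0')
P=lambda X,Y,z:px(c,160+(X+.5)/5.2-.5,150+(Y+.5)/5.2-.5,z)
C=[P(X,Y,.01) for X,Y in [(445,52),(683,157),(505,573),(258,467)]]
ctr=np.mean(C,0); ax=(C[0]+C[1]-C[2]-C[3])[:2]; by=np.degrees(np.arctan2(ax[1],ax[0])); bx=ax/np.hypot(*ax)
print('board',ctr,by,np.hypot(*ax)/2,np.hypot(*(C[0]-C[1])))
print('pump pred',ctr[:2]+.095*bx,'spout pred',ctr[:2]-.01*bx,'meas',P(546,107,.209),P(467,297,.168))
# pliers from red+mask: min-area rect
img=c['img'].astype(int)
roi=np.zeros(img.shape[:2],bool); roi[188:250,170:200]=1
r=(img[...,0]>130)&(img[...,0]-img[...,1]>80)&roi
v,u=np.nonzero(r); W=np.array([px(c,a,b,.009)[:2] for a,b in zip(u,v)]).astype(np.float32)
tip=P(95,218,.006)[:2];e=[P(108,495,.006)[:2],P(174,485,.006)[:2]]
m=(e[0]+e[1])/2; d=tip-m; yaw=np.degrees(np.arctan2(d[1],d[0])); d/=np.hypot(*d)
print('tip',tip,'ends',e,'L',np.hypot(*(tip-m)),'yaw',yaw,'org',tip-.087*d,'piv',tip-.051*d)
n=np.array([-d[1],d[0]]); 
for x in (-.07,-.06,-.05,-.04,-.034,-.02,-.012,0,.01):
    q=W-(tip-.087*d); k=abs(q@d-x)<.003; print(x,(q@n)[k].min().round(4),(q@n)[k].max().round(4))
s=state();w=capture('wrist');R=Ro.from_rotvec(s['orientation']).as_matrix()
print('cam in tool',R.T@(-np.array(w['R']).T@w['t']-s['tool_pos']), (R.T@np.array(w['R']).T)[:,2])
E
```

```text
Traceback (most recent call last):
TypeError: return arrays must be of ArrayType
```

```bash
python3 - <<'E'
from h import *
c=load('top0')
N=np.linalg.norm
P=lambda X,Y,z:px(c,160+(X+.5)/5.2-.5,150+(Y+.5)/5.2-.5,z)
C=[P(X,Y,.01)[:2] for X,Y in [(445,52),(683,157),(505,573),(258,467)]]
ctr=np.mean(C,0); ax=(C[0]+C[1]-C[2]-C[3]); by=np.degrees(np.arctan2(ax[1],ax[0])); bx=ax/N(ax)
print('board',ctr,by,N(ax)/2,N(C[0]-C[1]))
print('pump pred',ctr+.095*bx,'spout pred',ctr-.01*bx,'meas',P(546,107,.209),P(467,297,.168))
img=c['img'].astype(int)
roi=np.zeros(img.shape[:2],bool); roi[188:250,170:200]=1
r=(img[...,0]>130)&(img[...,0]-img[...,1]>80)&roi
v,u=np.nonzero(r); W=np.array([px(c,a,b,.009)[:2] for a,b in zip(u,v)])
tip=P(95,218,.006)[:2];e=[P(108,495,.006)[:2],P(174,485,.006)[:2]]
m=(e[0]+e[1])/2; d=tip-m; yaw=np.degrees(np.arctan2(d[1],d[0])); d/=N(d)
print('tip',tip,'ends',e,'L',N(tip-m),'yaw',yaw,'org',tip-.087*d,'piv',tip-.051*d)
n=np.array([-d[1],d[0]]); q=W-(tip-.087*d)
for x in (-.07,-.06,-.05,-.04,-.034,-.02,-.012,0,.01):
    k=abs(q@d-x)<.003; print(x,(q@n)[k].min().round(4),(q@n)[k].max().round(4))
s=state();w=capture('wrist');R=Ro.from_rotvec(s['orientation']).as_matrix()
print('cam in tool',R.T@(-np.array(w['R']).T@w['t']-s['tool_pos']), (R.T@np.array(w['R']).T)[:,2])
g=tip-.087*d-.036*d; go([g[0],g[1],.29],yaw)
E
```

```text
board [ 0.49177228 -0.19638641] -25.234532053667103 0.28420865440680987 0.16411573254487685
pump pred [ 0.57770646 -0.23688724] spout pred [ 0.48272658 -0.19212316] meas [ 0.57901335 -0.23605857  0.209     ] [ 0.47986433 -0.19011077  0.168     ]
tip [0.55631957 0.03938119] ends [array([0.38313325, 0.0322971 ]), array([ 0.38817374, -0.00845605])] L 0.1728612028298798 yaw 9.140710779868051 org [0.47042436 0.0255604 ] piv [0.5059672  0.03127935]
-0.07 -0.0269 0.0288
-0.06 -0.0286 0.0304
-0.05 -0.0302 0.0319
-0.04 -0.0318 0.033
-0.034 -0.0298 0.0325
-0.02 -0.0288 0.0304
-0.012 -0.0272 0.0288
0 -0.0225 0.0235
0.01 -0.021 0.0219
cam in tool [ 0.06829936  0.00070202 -0.09332908] [-2.50468441e-01  4.01073287e-04  9.68124682e-01]
shift cm [ 41.1  -48.13   0.24] yaw now 21.82 turn 12.68 tilt [-0.     0.002 -1.   ]
```

The camera sits at tool +x, level with the spout when the pliers are being laid down. So I'll grasp with tool x pointing backwards (yaw 189°).

```bash
python3 -m handwheel '[[3,-3.5,0,0],[3,-3.5,0,0],[3,-3.5,0,0],[3,-3.5,0,0],[3,-3.5,0,0]]' 1
python3 -m handwheel '[[3,-3.5,0,0],[3,-3.5,0,0],[3,-3.5,0,0],[3,-3.5,0,0],[3,-3.5,0,0]]'
python3 -m handwheel '[[3,-3.5,0,0],[3,-3.5,0,0],[3,-3.5,0,0],[1,-1.3,0,0],[0,0,0,0]]'
python3 -m handwheel '[[0,0,0,-8.5],[0,0,0,-8.5],[0,0,0,-8.5],[0,0,0,-8.5],[0,0,0,-8.5]]'
python3 -m handwheel '[[0,0,0,-8.5],[0,0,0,-8.5],[0,0,0,-8.5],[0,0,0,-8.5],[0,0,0,-8.5]]'
python3 -m handwheel '[[0,0,0,-8.5],[0,0,0,-8.5],[0,0,0,-8.5],[0,0,0,-8.5],[0,0,0,-8.5]]'
python3 -m handwheel '[[0,0,0,-8.5],[0,0,0,-8.5],[0,0,0,-8.5],[0,0,0,-8.5],[0,0,0,-3.8]]'
python3 - <<'E'
from h import *
go([.4349,.0204,.292],189.1); print(state()['joints'].round(2))
w=snap('wrist','w1')
cv2.imwrite('pics/w1b.png',cv2.resize(w['img'][:,:,::-1],(800,600)))
E
```

```text
clock: 0.65
tool_pos: [0.3067, -0.3601, 0.2921]
orientation: [-3.085, -0.593, -0.0]
contact_force: [1.2, -0.2, -0.7]
width: 0.0871
grasp_force: 0.0
clock: 1.15
tool_pos: [0.3809, -0.142, 0.2923]
orientation: [3.085, 0.593, 0.0]
contact_force: [1.5, -0.2, -0.4]
width: 0.0869
grasp_force: 0.0
clock: 1.65
tool_pos: [0.4298, 0.0051, 0.2922]
orientation: [-3.083, -0.602, 0.0]
contact_force: [0.1, -0.8, -0.5]
width: 0.0868
grasp_force: 0.0
clock: 2.15
tool_pos: [0.4294, 0.0017, 0.2921]
orientation: [2.656, 1.678, -0.001]
contact_force: [0.8, 0.3, -0.4]
width: 0.0872
grasp_force: 0.0
clock: 2.65
tool_pos: [0.4294, 0.0017, 0.2921]
orientation: [-1.867, -2.526, 0.001]
contact_force: [-0.3, -0.1, 0.3]
width: 0.087
grasp_force: 0.0
clock: 3.15
tool_pos: [0.4294, 0.0016, 0.2922]
orientation: [-0.824, -3.031, 0.001]
contact_force: [0.0, -0.3, -0.2]
width: 0.0869
grasp_force: 0.0
clock: 3.65
tool_pos: [0.4294, 0.0016, 0.2922]
orientation: [0.199, -3.135, 0.001]
contact_force: [-0.4, 0.0, -0.5]
width: 0.0869
grasp_force: 0.0
shift cm [-0.78  1.79  0.01] yaw now -172.74 turn -361.84 tilt [-0. -0. -1.]
[-0.26  0.27  1.9  -0.    0.98 -1.95]
```

View pics/w1b.png

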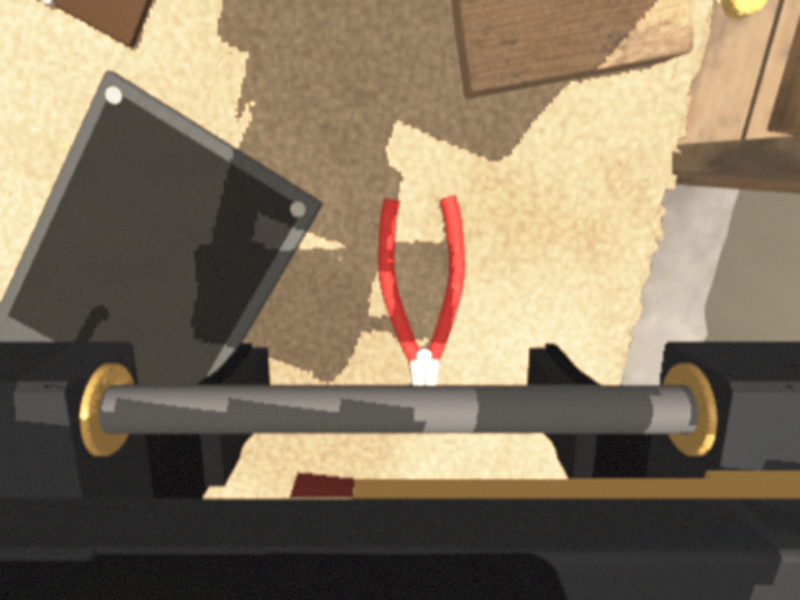

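The wrist picture shows the pliers with handle ends at (391,200) and (450,200), outer sides (379..465, 262) and the neck at (424,352). There is a wooden block at top right, so I'll check its height and compare the pliers' pose with the top view.

```bash
python3 - <<'E'
from h import *
c=load('w1');f=.64
for n,u,v,z in [('e1',391,200,.01),('e2',450,200,.01),('o1',379,262,.01),('o2',465,262,.01),('neck',424,352,.012),('block',480,80,None),('block2',600,40,None),('block3',690,50,None),('corner',321,204,.01)]:
    print(n,px(c,u*f,v*f,z).round(4),px(c,u*f,v*f)[2].round(4))
go([.4349,.0204,.075])
E
```

```text
e1 [ 0.3869 -0.0096  0.01  ] 0.0123
e2 [0.3815 0.0324 0.01  ] 0.0132
o1 [ 0.4328 -0.0129  0.01  ] 0.0103
o2 [0.4248 0.0502 0.01  ] 0.0091
neck [0.4979 0.0297 0.012 ] 0.0125
block [0.3044 0.0368 0.0383] 0.0383
block2 [0.2726 0.1062 0.039 ] 0.039
block3 [0.2707 0.1634 0.0373] 0.0373
corner [ 0.396  -0.0592  0.01  ] 0.0086
shift cm [-0.79  1.8  21.71] yaw now -172.7 turn None tilt [-0. -0. -1.]
```

Both cameras agree to about 1 mm. Descending now.

```bash
python3 -m handwheel '[[-0.8,1.8,0,-1.8],[0,0,5,0],[0,0,5,0],[0,0,5,0],[0,0,3,0]]'
python3 -m handwheel '[[0,0,2,0],[0,0,1.9,0],[0,0,0,0],[0,0,0,0]]'
python3 - <<'E'
from h import *
go([.4349,.0204,.073],-170.9)
E
```

```text
clock: 4.2
tool_pos: [0.4343, 0.021, 0.1096]
orientation: [0.24, -3.129, -0.001]
contact_force: [-0.3, -0.4, -0.1]
width: 0.0869
grasp_force: 0.0
clock: 4.6
tool_pos: [0.4353, 0.021, 0.0729]
orientation: [0.241, -3.131, -0.0]
contact_force: [1.1, -0.2, 0.6]
width: 0.0874
grasp_force: 0.0
shift cm [ 0.05 -0.05 -0.01] yaw now -171.19 turn -0.29 tilt [-0.001  0.    -1.   ]
```

```bash
python3 -m handwheel '[[0,0,0,0],[0,0,0,0],[0,0,0,0],[0,0,0,0],[0,0,0,0]]' -1 30
python3 -m handwheel '[[0,0,0,0],[0,0,0,0],[0,0,0,0]]'
python3 -m handwheel '[[0,0,-1,0],[0,0,-2,0],[0,0,-1.5,0],[0,0,0,0],[0,0,0,0]]'
python3 - <<'E'
from h import *
w=snap('wrist','w2')
cv2.imwrite('pics/w2b.png',cv2.resize(w['img'][:,:,::-1],(800,600)))
go([.4349,.0204,.118],-170.9)
E
```

```text
clock: 5.1
tool_pos: [0.4357, 0.0217, 0.0737]
orientation: [-0.244, 3.131, -0.001]
contact_force: [0.5, -0.6, 4.2]
width: 0.0634
grasp_force: 30.0
clock: 5.4
tool_pos: [0.4358, 0.0217, 0.0737]
orientation: [-0.244, 3.131, -0.001]
contact_force: [-1.0, -1.0, 6.0]
width: 0.063
grasp_force: 30.0
clock: 5.9
tool_pos: [0.4353, 0.0219, 0.1184]
orientation: [-0.244, 3.132, -0.0]
contact_force: [-0.1, -0.2, -2.7]
width: 0.0633
grasp_force: 30.0
shift cm [ 0.04 -0.15  0.  ] yaw now -171.08 turn -0.18 tilt [-0.001  0.    -1.   ]
```

View pics/w2b.png

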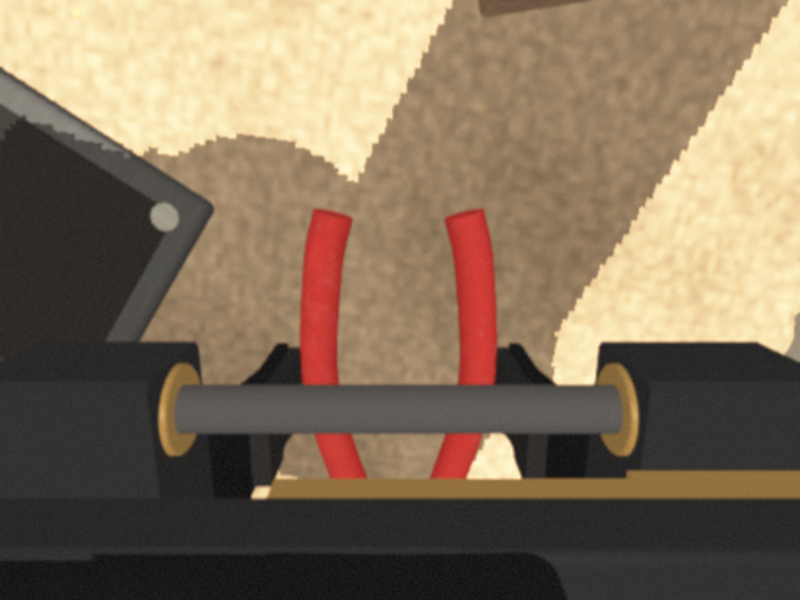

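The pliers are held between the pads, with handle ends at (333,212) and (465,212). Next I'll locate them in the tool frame and work out the placement.

```bash
python3 - <<'E'
from h import *
c=load('w2');f=.64;s=state();R=Ro.from_rotvec(s['orientation']).as_matrix()
E=[]
for n,u,v in [('e1',333,216),('e2',465,216),('m1',320,330),('m2',478,330),('l1',315,375),('l2',482,375)]:
    p=px(c,u*f,v*f); E.append(R.T@(p-s['tool_pos'])); print(n,p.round(4),(E[-1]*1000).round(1))
t=snap('top','top1')
cv2.imwrite('pics/crop1.png',cv2.resize(t['img'][150:265,160:310,::-1],None,fx=5.2,fy=5.2,interpolation=cv2.INTER_CUBIC))
E
```

```text
e1 [ 0.3857 -0.0061  0.058 ] [ 53.  -20.   60.1]
e2 [0.3797 0.0325 0.0585] [53.1 19.  59.6]
m1 [ 0.4217 -0.0057  0.0577] [ 17.5 -25.3  60.3]
m2 [0.4139 0.0432 0.0579] [17.5 24.3 60.1]
l1 [ 0.437  -0.0055  0.0578] [  2.3 -27.5  60.2]
l2 [0.4287 0.0475 0.0578] [ 2.3 26.2 60.2]
```

View pics/crop1.png

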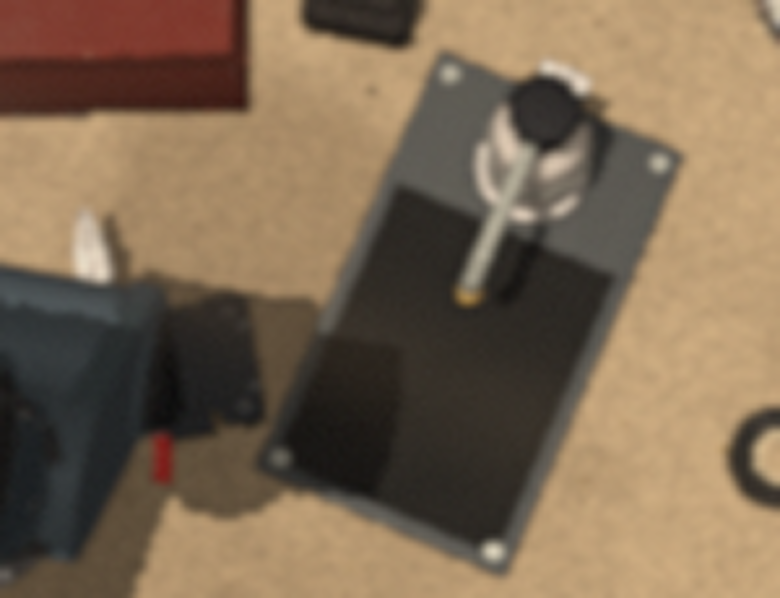

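The view shows the pliers' tip at (86,208), beyond the arm. Everything else is unmoved.

```bash
python3 - <<'E'
from h import *
c=load('top1');s=state();R=Ro.from_rotvec(s['orientation']).as_matrix()
P=lambda X,Y,z:px(c,160+(X+.5)/5.2-.5,150+(Y+.5)/5.2-.5,z)
p=P(86,208,.052);print(p,R.T@(p-s['tool_pos'])*1000)
yaw=155.-.0; sp=np.array([.483,-.1917])
b=np.radians(-25.2); d=np.array([np.cos(b),np.sin(b)]); T=sp-.070*d
print('T',T,np.hypot(*T))
go([T[0],T[1],.118],154.8)
# shift needed once turned
a=np.radians(154.8);Rt=np.array([[np.cos(a),np.sin(a),0],[np.sin(a),-np.cos(a),0],[0,0,-1]])
print(Rt.T@(np.array([T[0],T[1],.118])-s['tool_pos'])*100)
# spout from side cam: depth of expected point
k=load('side0'); q=np.array(k['R'])@[.483,-.1917,.168]+k['t']; print(q, k['fx']*q[0]/q[2]+k['cx'],k['fy']*q[1]/q[2]+k['cy'])
cv2.imwrite('pics/sidecrop.png',cv2.resize(k['img'][180:280,200:320,::-1],None,fx=6,fy=6,interpolation=cv2.INTER_CUBIC))
E
```

```text
[0.55526164 0.03880804 0.052     ] [-121.5091547    -2.00156125   65.61400223]
T [ 0.41966211 -0.16189545] 0.4498070920797318
shift cm [  4.37 -17.92  -0.03] yaw now -171.08 turn -325.88 tilt [-0.001  0.    -1.   ]
[ -6.43883039 -17.28521614  -0.02327359]
[-0.08578851  0.00219467  0.99486307] 223.63547321072306 194.92016865589716
```

View pics/sidecrop.png

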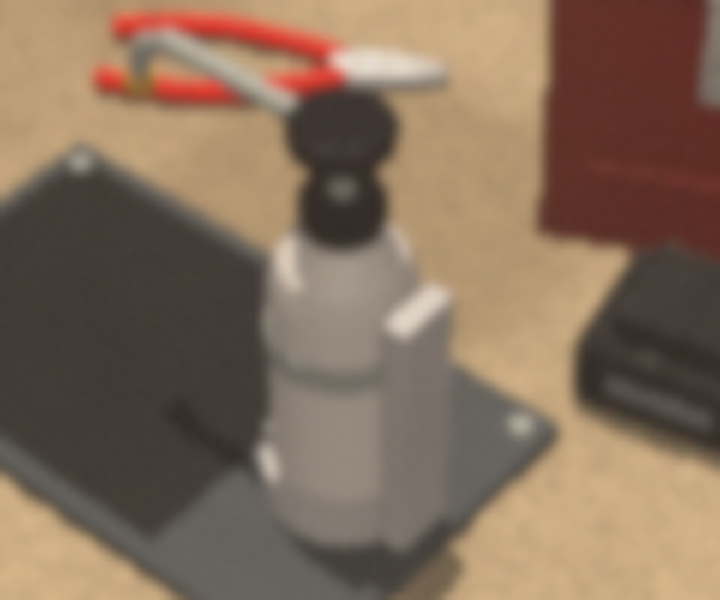

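The spout tip's lower end is at crop (140,92), which is within 0.5 px of the prediction, so its position holds. Now I'll turn, slide in sideways and low, then move forward.

```bash
python3 -m handwheel '[[0,0,0,8.5],[0,0,0,8.5],[0,0,0,8.5],[0,0,0,8.5],[0,0,0,0]]'
python3 -m handwheel '[[0,-2,0,0],[0,-3,0,0],[0,-3,0,0],[0,-3,0,0],[0,-3,0,0]]'
python3 -m handwheel '[[0,-2,0,0],[0,-1.1,0,0],[0,0,0,0]]'
python3 -m handwheel '[[-2,0,0,0],[-2,0,0,0],[-2,0,0,0],[0,0,0,0],[0,0,0,0]]'
python3 - <<'E'
from h import *
go([.4197+.0006,-.1619+.0012,.118],154.8); print(state()['joints'].round(2))
E
```

```text
clock: 6.5
tool_pos: [0.4349, 0.0219, 0.1175]
orientation: [-0.681, -3.065, -0.0]
contact_force: [-0.3, 0.0, -1.9]
width: 0.0631
grasp_force: 30.0
clock: 7.0
tool_pos: [0.3754, -0.1058, 0.1178]
orientation: [-0.676, -3.067, -0.0]
contact_force: [0.6, -0.7, -3.5]
width: 0.0633
grasp_force: 30.0
clock: 7.3
tool_pos: [0.3628, -0.1341, 0.118]
orientation: [-0.683, -3.066, -0.0]
contact_force: [-0.2, 0.0, -2.1]
width: 0.0633
grasp_force: 30.0
clock: 7.8
tool_pos: [0.4166, -0.1571, 0.118]
orientation: [-0.678, -3.065, -0.002]
contact_force: [-0.6, -0.4, -2.0]
width: 0.0634
grasp_force: 30.0
shift cm [-0.49 -0.18 -0.  ] yaw now 155.04 turn 0.24 tilt [-0.002  0.001 -1.   ]
[-0.61  0.62  2.02  0.    0.51 -1.75]
```

```bash
python3 -m handwheel '[[-0.5,-0.2,0,0.2],[0,0,1.5,0],[0,0,1,0],[0,0,0.6,0],[0,0,0,0]]'
python3 - <<'E'
from h import *
go([.4203,-.1607,.082],154.8)
w=snap('wrist','w3');s=snap('side','side3')
cv2.imwrite('pics/s3.png',cv2.resize(s['img'][150:270,150:310,::-1],None,fx=5,fy=5,interpolation=cv2.INTER_CUBIC))
E
```

```text
clock: 8.3
tool_pos: [0.4201, -0.1619, 0.0864]
orientation: [-0.687, -3.063, -0.002]
contact_force: [0.2, 0.1, -2.4]
width: 0.063
grasp_force: 30.0
shift cm [0.03 0.12 0.44] yaw now 154.71 turn -0.09 tilt [-0.002  0.002 -1.   ]
```

View pics/s3.png

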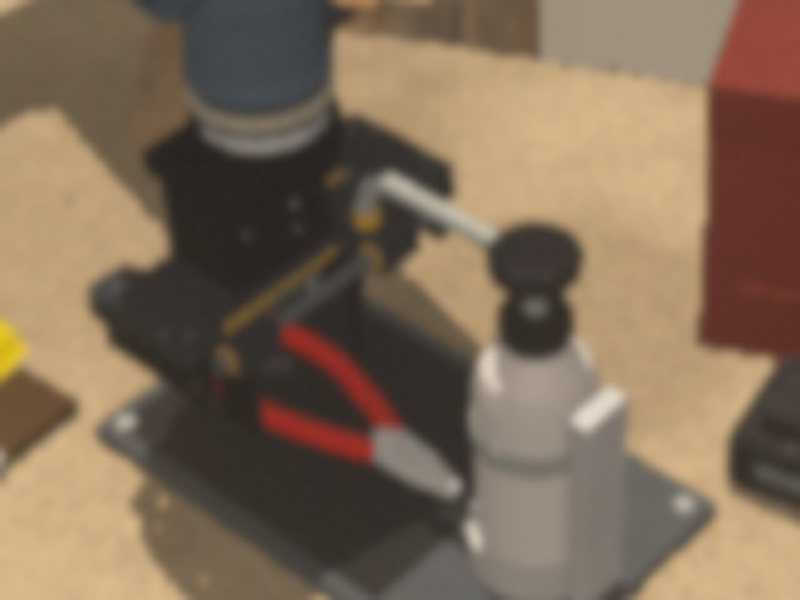

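The pliers are over the board: tip at about (458,492), red/steel boundary at about (383,440), spout tip at (368,230). Checking these against the target.

```bash
python3 - <<'E'
from h import *
c=load('side3');s=state();R=Ro.from_rotvec(s['orientation']).as_matrix()
P=lambda X,Y,z:px(c,150+(X+.5)/5-.5,150+(Y+.5)/5-.5,z)
b=np.radians(-25.2); d=np.array([np.cos(b),np.sin(b)]);n=np.array([-d[1],d[0]]);sp=np.array([.483,-.1917])
for q in [(460,492),(383,443),(376,455),(398,422)]:
    p=P(*q,.022); e=p[:2]-sp; print(p.round(4),'rel spout along/left mm',(e@d*1000).round(1),(e@n*1000).round(1))
p=s['tool_pos']+R@[-.07,-.0013,.06];print('pivot est',p,'err',(p[:2]-sp)@d*1000,(p[:2]-sp)@n*1000)
E
```

```text
[ 0.5303 -0.2157  0.022 ] rel spout along/left mm 53.0 -1.6
[ 0.4815 -0.1929  0.022 ] rel spout along/left mm -0.9 -1.7
[ 0.4807 -0.202   0.022 ] rel spout along/left mm 2.3 -10.3
[ 0.4842 -0.1763  0.022 ] rel spout along/left mm -5.5 14.5
pivot est [ 0.48334675 -0.19332058  0.02708093] err 1.0037556804237349 -1.3187106834566695
```

```bash
python3 -m handwheel '[[0.1,0.14,0,0],[0,0,0.3,0],[0,0,0.1,0],[0,0,0,0],[0,0,0,0]]'
python3 - <<'E'
from h import *
go([.4203,-.1607,.082],154.8)
E
```

```text
clock: 8.9
tool_pos: [0.4207, -0.1606, 0.0837]
orientation: [0.687, 3.065, -0.0]
contact_force: [0.7, 1.3, 5.2]
width: 0.0631
grasp_force: 30.0
shift cm [ 0.03 -0.02  0.17] yaw now 154.73 turn -0.07 tilt [ 0. -0. -1.]
```

The pliers are touching the board. Releasing, then lifting straight up.

```bash
python3 -m handwheel '[[0,0,0,0],[0,0,0,0],[0,0,0,0],[0,0,0,0],[0,0,0,0]]' 1
python3 -m handwheel '[[0,0,-1,0],[0,0,-2,0],[0,0,-3,0],[0,0,-4,0],[0,0,-4,0]]'
python3 -m handwheel '[[0,0,-4,0],[0,0,-4,0],[0,0,-3,0],[0,0,0,0]]' -1
python3 - <<'E'
from h import *
s=snap('side','side4');w=snap('top','top4')
a=cv2.resize(s['img'][180:270,180:300,::-1],(480,360),interpolation=cv2.INTER_CUBIC)
cv2.imwrite('pics/s4.png',cv2.resize(s['img'][165:265,180:300,::-1],None,fx=6,fy=6,interpolation=cv2.INTER_CUBIC))
go([.578,-.2365,.31],154.8);print(state()['joints'].round(2))
E
```

```text
clock: 9.4
tool_pos: [0.4207, -0.1608, 0.0831]
orientation: [-0.688, -3.065, -0.0]
contact_force: [0.1, -0.4, -0.3]
width: 0.0859
grasp_force: 0.0
clock: 9.9
tool_pos: [0.4201, -0.1604, 0.2249]
orientation: [-0.687, -3.064, -0.001]
contact_force: [0.2, -0.6, -0.1]
width: 0.0869
grasp_force: 0.0
clock: 10.3
tool_pos: [0.4222, -0.1617, 0.338]
orientation: [0.685, 3.056, -0.006]
contact_force: [0.5, -0.7, -0.6]
width: 0.063
grasp_force: 0.0
shift cm [-17.5   -0.14   2.43] yaw now 154.72 turn -0.08 tilt [ 0.001 -0.001 -1.   ]
[-0.61  0.23  1.8  -0.    1.11 -1.74]
```

View pics/s4.png

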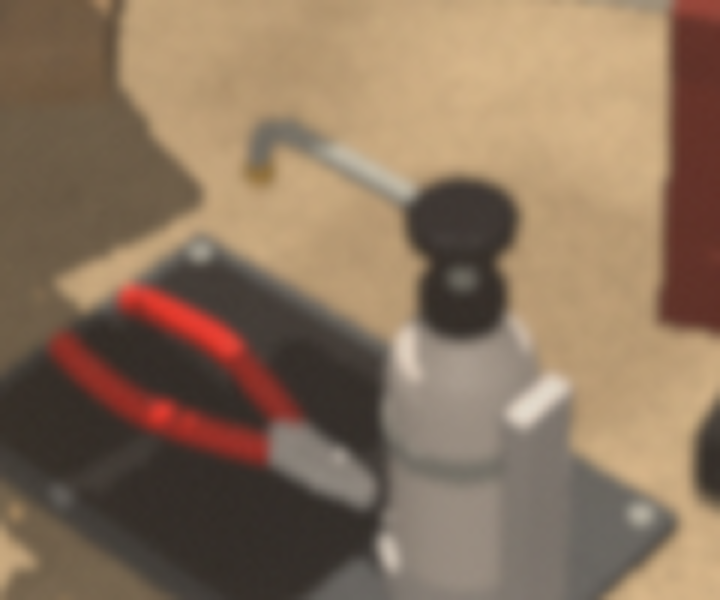

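The pliers lie flat on the board with tip at (371,494), handle ends at (55,343) and (125,295), and spout tip at (260,180). Checking the pivot.

```bash
python3 - <<'E'
from h import *
c=load('side4')
P=lambda X,Y,z:px(c,180+(X+.5)/6-.5,165+(Y+.5)/6-.5,z)
b=np.radians(-25.2); d=np.array([np.cos(b),np.sin(b)]);n=np.array([-d[1],d[0]]);sp=np.array([.483,-.1917])
r=lambda p:np.array([(p[:2]-sp)@d,(p[:2]-sp)@n])*1000
t,e1,e2=[r(P(*q,.016)) for q in [(373,494),(53,343),(124,293)]]
m=(e1+e2)/2; u=(t-m)/np.linalg.norm(t-m)
print(t,e1,e2,np.linalg.norm(t-m),'pivot',t-51*u,m+123*u)
c=load('top4')
img=c['img'].astype(int); ro=np.zeros(img.shape[:2],bool); ro[190:270,190:290]=1
v,uu=np.nonzero((img[...,0]>90)&(img[...,0]-img[...,1]>60)&ro); print(len(v))
if len(v): W=np.array([r(px(c,a,b,.02)) for a,b in zip(uu,v)]); print(W.min(0),W.max(0))
E
```

```text
[46.90041154  5.46827095] [-127.86902847  -18.99482888] [-127.73099587   25.34179415] 174.71549473081583 pivot [-4.09518918  4.79841505] [-4.8106222   4.78901744]
63
[-123.87492474   18.93058117] [-81.00816734  36.03176907]
```

```bash
python3 -m handwheel '[[3,0,-3,0],[0,0,-3,0],[0,0,0,0],[0,0,0,0]]'
python3 - <<'E'
from h import *
w=snap('wrist','w5')
cv2.imwrite('pics/w5b.png',cv2.resize(w['img'][100:340,100:420,::-1],(800,600),interpolation=cv2.INTER_CUBIC))
E
```

```text
clock: 10.8
tool_pos: [0.3931, -0.1476, 0.3923]
orientation: [-0.687, -3.064, -0.001]
contact_force: [-0.6, -0.4, -0.8]
width: 0.023
grasp_force: 0.0
```

View pics/w5b.png

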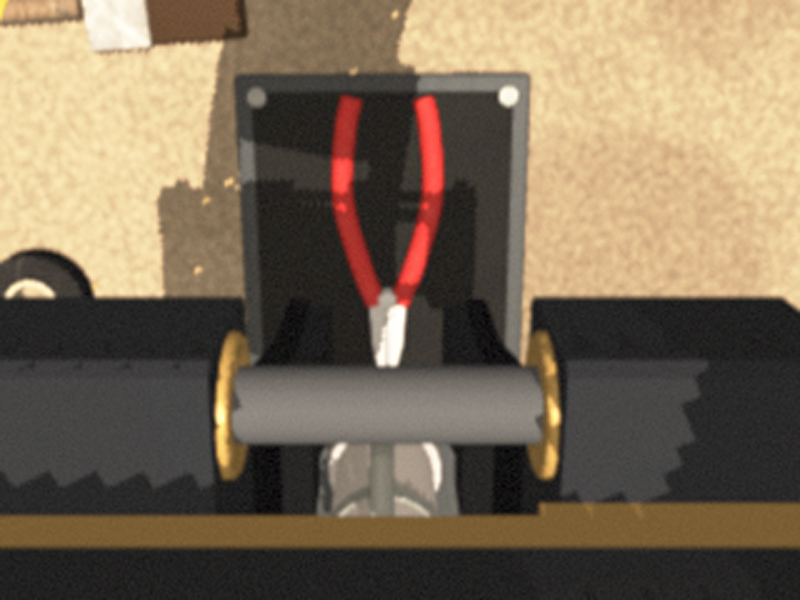

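This view shows the board's near corners at (237,75) and (529,73), handle ends at (351,97) and (427,97), handle outsides (331..443,175), the rivet at about (388,298), and the spout at x≈382 by the bottle. Computing positions relative to the board's own corners.

```bash
python3 - <<'E'
from h import *
c=load('w5');P=lambda X,Y,z:px(c,100+(X+.5)/2.5-.5,100+(Y+.5)/2.5-.5,z)[:2]
b=np.radians(-25.2); d=np.array([np.cos(b),np.sin(b)]);n=np.array([-d[1],d[0]]);sp=np.array([.483,-.1917])
r=lambda p:(np.array([(p-sp)@d,(p-sp)@n])*1000).round(1)
for k,X,Y,z in [('cL',237,75,.01),('cR',529,73,.01),('e1',351,97,.018),('e2',427,97,.018),('o1',331,175,.016),('o2',443,175,.016),('piv',388,298,.022),('edgeL',247,355,.01),('edgeR',522,350,.01),('tip',388,366,.018)]: print(k,r(P(X,Y,z)))
print('board corners should be at -135, +-85')
E
```

```text
cL [-135.1  -84.3]
cR [-135.9   81.9]
e1 [-123.3  -19.2]
e2 [-123.2   23.6]
o1 [-78.3 -31.4]
o2 [-78.2  33.4]
piv [-5.1  1.4]
edgeL [ 36.3 -86.2]
edgeR [33.3 84.5]
tip [40.3  1.4]
board corners should be at -135, +-85
```

That's all ten pictures used, so from here I measure numerically. I'll move the arm aside so the top camera sees the pliers and spout in one frame.

```bash
python3 -m handwheel '[[0,4,0,0],[0,4,0,0],[0,4,0,0],[0,4,0,0],[0,3,0,0]]' -1
python3 - <<'E'
from h import *
C=[capture('top') for _ in range(4)]; c=C[0]; img=np.mean([k['img'] for k in C],0); z=np.median([k['z_map'] for k in C],0)
b=np.radians(-25.2); d=np.array([np.cos(b),np.sin(b)]);n=np.array([-d[1],d[0]]);sp=np.array([.483,-.1917])
v,u=np.mgrid[150:265,190:310]; v=v.ravel();u=u.ravel()
R=np.array(c['R']);t=np.array(c['t'])
Z=z[v,u]; X=(np.stack([(u-c['cx'])/c['fx']*Z,(v-c['cy'])/c['fy']*Z,Z],1)-t)@R
A=np.c_[(X[:,:2]-sp)@d,(X[:,:2]-sp)@n]*1000; h=X[:,2]*1000
I=img[v,u]
def st(k,nm):
    q=A[k]; print(nm,k.sum(),'min',q.min(0).round(1),'max',q.max(0).round(1),'mean',q.mean(0).round(1),'h',h[k].mean().round(1))
on=(abs(A[:,1])<80)&(A[:,0]>-134)&(A[:,0]<60)
red=on&(h<40)&(I[:,0]-I[:,1]>50)&(I[:,0]>80); st(red,'red')
steel=on&(h>12)&(h<40)&~red&(A[:,0]>-30)&(A[:,0]<55)&(abs(A[:,1])<25)&(I.mean(1)>90); st(steel,'steel')
pl=on&(h>14.5)&(h<40)&(A[:,0]<55)&(abs(A[:,1])<45); st(pl,'plz')
for lo in range(-125,60,10):
    k=(red|steel)&(A[:,0]>=lo)&(A[:,0]<lo+10)
    if k.any(): print(lo,k.sum(),A[k,1].min().round(1),A[k,1].max().round(1),end=' | ')
print()
sq=on&(h>150)&(h<203)&(A[:,0]<25); st(sq,'spout')
st((h>203)&(h<216)&(abs(A[:,0]-105)<30)&(abs(A[:,1])<30),'pumptop')
br=sq&(A[:,0]<10)
for a_,h_,i_ in zip(A[br],h[br],I[br]): print(a_.round(0),h_.round(0),i_.astype(int))
E
```

```text
clock: 11.35
tool_pos: [0.4746, 0.026, 0.391]
orientation: [-0.685, -3.061, -0.0]
contact_force: [0.1, -0.2, 0.5]
width: 0.0005
grasp_force: 0.0
red 410 min [-123.6  -30.7] max [ 3.1 38.5] mean [-62.4   3.6] h 17.2
steel 58 min [ -7.5 -10. ] max [47.2 16.3] mean [14.2  1.9] h 20.0
plz 359 min [-123.1  -44. ] max [47.2 36.9] mean [-50.5   3.5] h 20.1
-125 27 -25.1 33.7 | -115 34 -26.7 35.0 | -105 34 -28.8 36.2 | -95 34 -29.5 36.8 | -85 34 -29.9 37.9 | -75 34 -30.3 38.5 | -65 35 -30.7 36.9 | -55 31 -28.5 34.9 | -45 36 -24.7 33.1 | -35 34 -23.7 29.6 | -25 32 -19.9 25.9 | -15 34 -16.0 22.6 | -5 28 -13.8 21.2 | 5 18 -10.0 14.3 | 15 8 -6.5 0.9 | 25 9 -8.1 3.0 | 35 4 -0.1 2.8 | 45 2 0.6 3.8 | 
spout 34 min [-6.7 -3.6] max [19.8  6.3] mean [5.  1.5] h 192.7
pumptop 181 min [ 75.1 -19.3] max [124.4  23.3] mean [102.7   1.9] h 207.8
[9. 4.] 196.0 [137 132 115]
[10.  1.] 200.0 [161 155 136]
[5. 5.] 196.0 [111 107  94]
[6. 3.] 200.0 [149 144 126]
[7. 0.] 201.0 [165 158 140]
[ 9. -2.] 196.0 [177 168 150]
[3. 4.] 195.0 [128 123 109]
[4. 2.] 197.0 [156 151 133]
[ 5. -1.] 195.0 [169 162 143]
[0. 6.] 184.0 [98 89 74]
[-0.  3.] 197.0 [130 124 107]
[1. 1.] 194.0 [147 142 124]
[ 2. -2.] 195.0 [163 154 136]
[-2.  5.] 181.0 [122 106  77]
[-2.  2.] 193.0 [134 120  94]
[-1. -0.] 193.0 [134 123 101]
[ 1. -3.] 186.0 [158 145 123]
[-5.  4.] 179.0 [169 145 108]
[-4.  1.] 184.0 [170 143 100]
[-3. -1.] 183.0 [160 135  96]
[-1. -4.] 175.0 [180 157 124]
[-7.  3.] 175.0 [217 193 158]
[-6.  1.] 176.0 [213 180 136]
[-4. -2.] 173.0 [203 170 128]
```

In the shared top-camera frame, the pivot is within about 2 mm of the spout axis, so the placement is good. Now the pump.

```bash
python3 - <<'E'
from h import *
go([.578,-.2345,.391],154.8)
E
```

```text
shift cm [-2.041e+01 -1.900e+01 -2.000e-02] yaw now 154.83 turn 0.03 tilt [-0.004  0.    -1.   ]
```

```bash
python3 -m handwheel '[[-3,-3,0,0],[-3.3,-3,0,0],[-3.3,-3,0,0],[-3.3,-3,0,0],[-3.3,-3,0,0]]'
python3 -m handwheel '[[-3,-3,0,0],[-1.2,-1,0,0],[0,0,4,0],[0,0,3,0],[0,0,0,0]]'
python3 - <<'E'
from h import *
go([.578,-.2345,.279],154.8); print(state()['joints'].round(2))
E
```

```text
clock: 12.05
tool_pos: [0.5563, -0.184, 0.3921]
orientation: [-0.69, -3.062, -0.001]
contact_force: [0.2, 0.7, 0.8]
width: 0.0001
grasp_force: 0.0
clock: 12.55
tool_pos: [0.5745, -0.2343, 0.3177]
orientation: [-0.687, -3.053, -0.007]
contact_force: [-0.7, -0.0, -0.4]
width: 0.0003
grasp_force: 0.0
shift cm [-0.38  0.12  3.87] yaw now 154.62 turn -0.18 tilt [-0.011  0.007 -1.   ]
[-0.57  0.5   1.41 -0.    1.25 -1.69]
```

```bash
python3 -m handwheel '[[-0.3,0.1,0,0],[0,0,1.5,0],[0,0,1.5,0],[0,0,0.5,0],[0,0,0,0]]'
python3 - <<'E'
from h import *
go([.578,-.2345,.279],154.8)
E
python3 -m handwheel '[[0,0,0.5,0],[0,0,0.5,0],[0,0,0.3,0],[0,0,0,0],[0,0,0,0]]'
python3 - <<'E'
from h import *
go([.578,-.2345,.265],154.8)
E
```

```text
clock: 13.05
tool_pos: [0.5815, -0.2355, 0.2892]
orientation: [0.687, 3.064, -0.001]
contact_force: [-0.9, 0.5, -0.2]
width: 0.0005
grasp_force: 0.0
shift cm [ 0.36 -0.06  1.02] yaw now 154.73 turn -0.07 tilt [ 0.001 -0.001 -1.   ]
clock: 13.55
tool_pos: [0.5817, -0.2357, 0.2765]
orientation: [0.687, 3.063, -0.001]
contact_force: [0.3, 0.5, 5.7]
width: 0.0009
grasp_force: 2.7
shift cm [ 0.39 -0.05  1.15] yaw now 154.72 turn -0.08 tilt [ 0.002 -0.001 -1.   ]
```

```bash
python3 -m handwheel '[[0,0,0.4,0],[0,0,0.4,0],[0,0,0.3,0],[0,0,0,0],[0,0,0,0]]'
python3 -m handwheel '[[0,0,0.2,0],[0,0,0,0],[0,0,0,0]]'
```

```text
clock: 14.05
tool_pos: [0.5818, -0.2357, 0.2664]
orientation: [0.687, 3.063, -0.001]
contact_force: [-1.0, 0.4, 9.8]
width: 0.0006
grasp_force: 4.7
clock: 14.35
tool_pos: [0.5817, -0.2357, 0.2651]
orientation: [0.687, 3.063, -0.002]
contact_force: [-1.7, 0.7, 11.1]
width: 0.0003
grasp_force: 5.9
```

```bash
python3 -m handwheel '[[0,0,0.2,0],[0,0,0,0],[0,0,0,0]]'
python3 -m handwheel '[[0,0,0.2,0],[0,0,0,0],[0,0,0,0]]'
```

```text
clock: 14.65
tool_pos: [0.5817, -0.2357, 0.265]
orientation: [0.686, 3.062, -0.002]
contact_force: [-3.1, 2.8, 20.6]
width: 0.0005
grasp_force: 10.0
clock: 14.95
tool_pos: [0.5818, -0.2357, 0.2649]
orientation: [0.686, 3.061, -0.003]
contact_force: [-6.8, 4.9, 28.5]
width: 0.0005
grasp_force: 14.1
```

The pump is on its hard stop: the force rises to 28 N with no more travel. Retracting.

```bash
python3 -m handwheel '[[0,0,-0.8,0],[0,0,-1,0],[0,0,-2,0],[0,0,-4,0],[0,0,-4,0]]'
python3 -m handwheel '[[4,3,0,0],[4,3,0,0],[4,3,0,0],[4,3,0,0],[0,4,0,0]]'
python3 -m handwheel '[[0,2,0,0],[0,0,0,0],[0,0,0,0],[0,0,0,0],[0,0,0,0]]'
python3 - <<'E'
from h import *
C=[capture('top') for _ in range(3)]; c=C[0]; img=np.mean([k['img'] for k in C],0); z=np.median([k['z_map'] for k in C],0)
b=np.radians(-25.2); d=np.array([np.cos(b),np.sin(b)]);n=np.array([-d[1],d[0]]);sp=np.array([.483,-.1917])
v,u=np.mgrid[150:265,190:310]; v=v.ravel();u=u.ravel()
R=np.array(c['R']);t=np.array(c['t']);Z=z[v,u]; X=(np.stack([(u-c['cx'])/c['fx']*Z,(v-c['cy'])/c['fy']*Z,Z],1)-t)@R
A=np.c_[(X[:,:2]-sp)@d,(X[:,:2]-sp)@n]*1000; h=X[:,2]*1000; I=img[v,u]
def st(k,nm):
    if k.any(): print(nm,k.sum(),A[k].min(0).round(1),A[k].max(0).round(1),A[k].mean(0).round(1),np.median(h[k]).round(1))
st((abs(A[:,1])<80)&(A[:,0]>-134)&(A[:,0]<60)&(h<40)&(I[:,0]-I[:,1]>50)&(I[:,0]>80),'red')
st((h>185)&(h<216)&(np.hypot(A[:,0]-103,A[:,1]-2)<15),'pumptop')
o=load('top0'); df=np.abs(img-o['img']).max(2)
for nm,x,y in [('batt',361,221),('tin',498,230),('tape',484,371)]:
    x=int(x*.64);y=int(y*.64); print(nm,df[y-22:y+22,x-22:x+22].mean().round(1),np.median(np.abs(z-o['z_map'])[y-22:y+22,x-22:x+22]))
E
```

```text
clock: 15.45
tool_pos: [0.5805, -0.2351, 0.3764]
orientation: [-0.687, -3.062, -0.002]
contact_force: [1.9, -0.8, 0.2]
width: 0.0005
grasp_force: 0.0
clock: 15.95
tool_pos: [0.4984, -0.0195, 0.3751]
orientation: [-0.686, -3.057, -0.0]
contact_force: [0.6, 0.2, 0.4]
width: 0.0003
grasp_force: 0.0
clock: 16.45
tool_pos: [0.5131, -0.0054, 0.3761]
orientation: [-0.69, -3.064, 0.0]
contact_force: [0.3, -0.3, -1.9]
width: 0.0007
grasp_force: 0.0
red 405 [-123.6  -30.8] [ 2.9 37. ] [-61.9   2.9] 19.4
pumptop 85 [ 88.5 -12.4] [117.5  16.7] [102.9   2.1] 208.6
batt 5.3 0.0031358004
tin 6.3 0.0029978752
tape 40.0 0.0036099553
```

The pump head is back up at 208.6 mm and the pliers have not moved. The battery and tin look unchanged. The image changed around the tape, probably the arm's shadow, and the robot went nowhere near it.

```bash
python3 -c "
from plant import *
print(job_done())"
```

```text
the job is handed in; nothing more can be done
None
```

I handed the job in: the pliers lie flat on the drip board with their pivot within about 2 mm of straight under the spout, the pump was pressed to its stop and sprang back up, and nothing else was touched.

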